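# Lock the driver test box with its spring cotter

### The job

The loudspeaker driver lies ready on the test box: press the hinged hold-down bar gently and fully down across its magnet, so that the bar's fork goes round the drilled post. Then take the spring cotter (R-clip) from the blue tray and push its straight leg through the post's cross hole, from the robot's side, until the bow snaps round the post. The post was screwed in and locked with its hole pointing somewhat to one side or the other, so feel round for the hole instead of forcing the cotter, and leave everything else where it is.

Things in the scene. Friction and masses are not known exactly. Their poses are not given: they have to be found in the camera images.
- jig: Test box fixed to the bench: grey, 240 (x) by 300 (y) by 91 mm high, a loudspeaker driver face down on it (magnet 84 mm across, top 143 mm above the bench). Origin: centre of its underside. x points away from the robot (turned up to 0.25 rad), y left. The bar's hinge is at y = +120 mm (axis along x, 156 mm up; cheeks to 164 mm), the drilled post at x = 0, y = -120 mm.
- post_hole (a point): Centre of the cross hole, on the axis of the upright round steel post (18 mm across, top 183 mm above the bench); 164.5 mm above the bench, 4.5 mm above the closed bar. The level through hole is 7 mm square with broken edges. The post is screwed in and locked by its nut, does not turn, and its hole's direction is NOT measured: within 0.6 rad either way of this point's x (the box's x); z is up.
- bar (a joint): Angle of the aluminium hold-down bar (40 mm wide, 8 mm thick, 265 mm long) above closed, rad: 0 = fully down, level, its top 160 mm above the bench; it starts 0.35 to 0.7 up. A friction hinge holds it where it is left. Pressed 180 mm from the hinge it moves at about 1 to 6 N and comes to a firm stop at 0.
- bar_press (a point): The place to press the bar: on the middle of its top face, 180 mm from the hinge, between the magnet and the fork. It moves with the bar: x stays along the hinge, -y points along the bar to its forked end, whose 9 mm tines leave a 22 mm gap for the post.
- clip_coil (a point): Spring cotter (R-clip), 5 mm steel wire, 95 mm long, 65 g, lying flat in the tray. This is the centre of its double coil, the part to hold: 24 mm across, 10 mm tall. x points along the straight leg to its tip, z up, y to the bow. The straight leg's centre line is at y = -9.5, z = -2.5 mm, flush with the coil's -y side, its rounded tip at x = +82.5 mm.
- clip_seat (a point): The point on the straight leg's centre line that lies at the hole's centre once the bow has snapped over: x = +48, y = -9.5, z = -2.5 mm from clip_coil. Same axes. The bow is on the leg's +y side in the same plane: belly beside this point, narrow waist 10 mm ahead of it, flared end 25 mm ahead.
- clip_tip (a point): The rounded end of the straight leg, 34.5 mm ahead of clip_seat. Same axes as clip_coil.
- clip_bow (a joint): How far the bow is sprung open, rad: 0 = relaxed, and 0 again once snapped round the post; about 0.07 as its waist rides over the post, some 10 mm before the seat. Pushing it over takes roughly 6 to 12 N; then it lets go and pulls itself in; pushing on past the seat makes the force climb again.
- tray: Blue parts tray, fixed, 240 by 210 mm, rim 14 mm high, floor 4 mm above the bench. Origin: centre of its underside. The cotter lies in its middle, the leg pointing away from the robot; along its +y side lie a spare pin and a washer.
- spare_pin: Spare headed pin, 12 mm across and 55 mm long, lying in the tray: leave it alone. Origin on the tray floor under its shank.
- washer: Steel washer, 30 mm across, 4 mm thick, lying in the tray: leave it alone. Origin at the centre of its underside.
- meter: Yellow hand-held multimeter, 180 by 85 by 38 mm, at the back of the bench: leave it alone. Origin at the centre of its underside.
- calibrator: Black round sound calibrator, 48 mm across, 95 mm tall, standing behind the test box: leave it alone. Origin at the centre of its underside.
- screwdriver: Screwdriver lying at the back right of the bench: leave it alone.
- mug: White mug, 80 mm across and 90 mm tall, at the near left of the bench: leave it alone. Origin at the centre of its underside.
- xlr_adapter: Steel connector barrel, 19 mm across, 62 mm long, lying near right of the bench: leave it alone.
- terminator: Small round plug, 17 mm across and 28 mm tall, standing behind the test box: leave it alone. Origin at the centre of its underside.
Not all that is in view belongs to the job. What is shaped like the part that bears clip_coil but red is not meant.

How it is judged:
By the outcome, as a careful person would: the job done as asked, in the order asked, and still so for the second after the job is handed in, with the robot touching nothing.
It also fails if it takes over 72 s, if anything falls off the work surface, if the arm or the gripper's body presses on something with over 40 N, if the wrist force passes 120 N, or if a joint passes its speed limit or range.

### The arm

A 6-joint arm with a two-finger parallel gripper is mounted at the origin on the work surface. World frame = base frame: x ahead of the robot, y to its left, z up, the work surface at z = 0. Lengths are in m, angles in degrees, forces in N, time in s.
With the tool pointing down it reaches from about 0.3 to 0.75 m from the base axis. Payload 8.5 kg.
Tool frame: the origin (TCP) lies on the centre line of the jaws, within the pads' length; the fingertips stand 11 mm ahead of it and the grasp point (between the pads) lies 8 mm behind it; x points along the fingers, y is the direction in which the jaws open and shut, and the axes are right-handed (so a half turn about x gives the same grasp; the last joint's range is limited). The gripper opens to 85 mm and grips with 20 to 120 N. Pads are 22 mm wide; open, the fingers measure 114 mm over their backs; the gripper's body (76 mm by 85 mm) begins 54 mm behind the grasp point. The pads swing forward as they close: fully open they stand 13 mm farther back than shut.
Start: joints at [59.055, 21.807, 74.336, -0, 83.858, -12.336], TCP at [0.176, 0.521, 0.242] pointing down, gripper open.
Joint ranges: [-178.18, 178.18], [-50.72, 133.34], [12.68, 142.11], [-81.47, 261.47], [9.98, 163.14], [-165.26, 165.26]. Speed limits (degrees/s): [136.94, 136.94, 180, 180, 180, 180].

### API

Orientations are given as a 3x3 rotation matrix whose columns are the frame's x, y, z axes.
In Python, from rig import env gives the robot as it stands.
- The arm moves only by the tool carry_out, never from a script. Its argument "motion" is a list that holds one entry, the list of rows, each a list of 7 numbers: the shift along the tool's x, y, z in cm, then the turn, a rotation vector about the tool's x, y, z in rad, then the finger opening in cm, from 0 to 8.54. A call has 1 to 5 rows; each row is the pose to reach, as a shift and turn from the pose commanded when the call began, along the tool's axes at that moment; what a row does not reach only later rows make up. A row lasts 1/12 s, in which the tool goes at most 41.7 mm and 7.16 degrees, less where a joint would pass 70% of its speed; a pose out of reach is approached as far as the arm can. A call with a gripper value outside its range is refused whole. The fingers move at their own pace and stop on an object; "grip_force" is the grip in N (left out, the last holds). Time passes only in rows, so rows that repeat a pose let the fingers close. It gives the time, the measured TCP pose, the force and the opening at its end, in the units of the state.
- env.observe(): the state, without advancing time (a new reading comes with each control period).
- env.get_image(name): name is "side" or "top" or "wrist"; returns a dict with "image" (384x512x3 uint8, red, green, blue), "fov_y" (degrees; the focal length in pixels is half the picture's height over the tangent of half this angle, whatever the lens; pixels are square), "cx", "cy" (the principal point, pixels), "k1" (the pictures are not rectified: a ray, as slopes to the right and down, at radius r is drawn at 1 + k1 r^2 times it, then the intrinsics apply), "R" (3x3) and "t" (3): a world point X has camera coordinates R X + t. Camera axes: x right, y down, z forward; pixel columns grow to the right and rows downward; lengths in m; the calibration is good to about 2 mm. A picture is of the moment at which its call begins. There is no depth.
- env.close_job(): hands the job in, once; it reports no verdict.
The state is a dict: "time_s": time; "q": joint angles; "qvel": joint speeds; "joint_efforts": joint torques, N m; "position": TCP position; "tool_rot": TCP orientation; "ft_force": force on the tool from outside, world axes, zero at the start; "wrist_torque": the same for the moment, N m; "grip_width": finger opening in m.
Only numpy, scipy, OpenCV 4.12 (cv2) and the standard library are available. Lean on these libraries where they do the work, as an engineer would, in place of code of your own. Each camera call takes 0.05 s, during which the arm holds its last target. There are 200 camera calls.

## Working session

There is one attempt and no reset: what is moved stays moved. The work goes in short steps, Python scripts to look and compute and a tool call to move; the robot and the scene stay as the last step left them, time stands still between calls to the robot, and variables do not carry over. Pictures are saved under pics/ and viewed, on a budget of 10 in all, crops included, one or two more only if the job needs it, and the job is handed in when it is done.

Besides the shell and the picture viewer there is one more tool, called after "Request:" as name([rows], argument=value, ...), one row to a line, values as JSON. carry_out: Moves the arm, as the interface text tells. Its arguments: {"type":"object","properties":{"motion":{"type":"array","items":{"type":"array","items":{"type":"array","items":{"type":"number"}}}},"grip_force":{"type":"number"}},"required":["motion"]}

```bash
ls; mkdir -p pics
python3 - <<'E'
from rig import env
import cv2,json,numpy as np
o=env.observe();print(o)
for n in("side","top","wrist"):
    d=env.get_image(n);cv2.imwrite(f"pics/{n}0.png",d["image"][:,:,::-1])
    print(n,{k:(np.round(v,4).tolist() if k!="image" else 0) for k,v in d.items()})
    np.savez(f"{n}0.npz",**d)
E
```

```text
pics
{'time_s': 0.0, 'q': array([ 5.90554122e+01,  2.18408069e+01,  7.43869889e+01,  1.10503237e-04,
        8.38595660e+01, -1.23358063e+01]), 'qvel': array([ 0.11249552, -0.03721711,  0.04980888,  0.02902085,  0.06370496,
       -0.09800421]), 'joint_efforts': array([ 3.25719911e-04, -4.48463202e+01, -2.31279230e+01, -2.92647574e-04,
        4.84690361e-03, -1.84289512e-06]), 'position': array([0.1753526 , 0.52098337, 0.24170034]), 'tool_rot': array([[-7.85685090e-04,  3.19104177e-01,  9.47719319e-01],
       [-1.30673954e-03,  9.47718474e-01, -3.19104976e-01],
       [-9.99998838e-01, -1.48913832e-03, -3.27622231e-04]]), 'ft_force': array([ 0.75264539, -0.85224987,  0.73552328]), 'wrist_torque': array([-0.01561517, -0.01334122, -0.04903303]), 'grip_width': 0.08513263288173181}
side {'image': 0, 'fov_y': 57.7341, 'cx': 257.4648, 'cy': 191.7925, 'k1': -0.0586, 'R': [[0.7082, -0.7059, 0.0153], [-0.538, -0.5536, -0.6357], [0.4572, 0.4419, -0.7718]], 't': [-0.3996, 0.4047, 0.8903]}
top {'image': 0, 'fov_y': 43.6179, 'cx': 254.0536, 'cy': 193.6652, 'k1': -0.0029, 'R': [[-0.0202, -0.9998, 0.0065], [-0.9918, 0.0192, -0.126], [0.1258, -0.009, -0.992]], 't': [-0.0081, 0.5802, 1.679]}
wrist {'image': 0, 'fov_y': 65.4473, 'cx': 257.9562, 'cy': 191.7021, 'k1': 0.0001, 'R': [[0.3201, 0.9474, -0.0024], [0.8972, -0.3024, 0.322], [0.3043, -0.1052, -0.9467]], 't': [-0.5497, -0.0403, 0.3806]}
```

Run:
```python
import cv2
a=cv2.imread("pics/top0.png");cv2.imwrite("pics/top0b.png",cv2.resize(a[40:384,60:480],None,fx=1.74,fy=1.74,interpolation=cv2.INTER_CUBIC))
a=cv2.imread("pics/side0.png");cv2.imwrite("pics/side0b.png",cv2.resize(a,None,fx=1.5,fy=1.5,interpolation=cv2.INTER_CUBIC))
```

```text
(no output)
```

View pics/top0b.png

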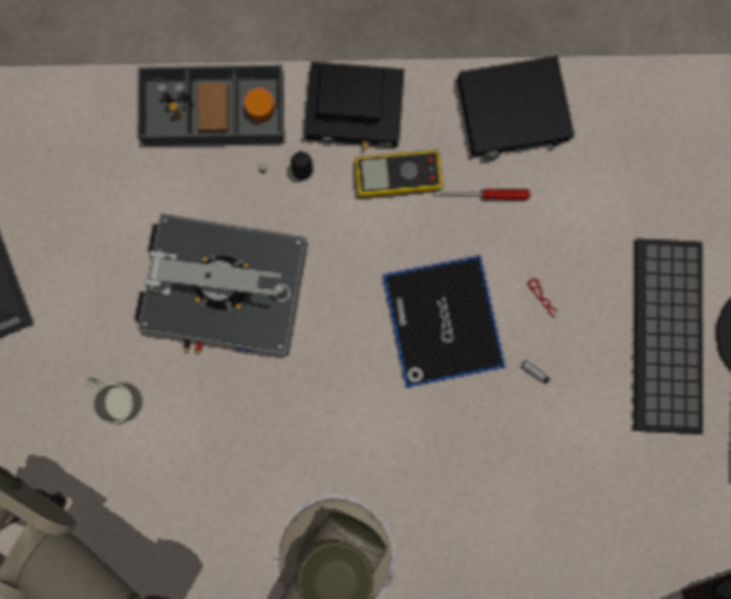

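View pics/side0b.png

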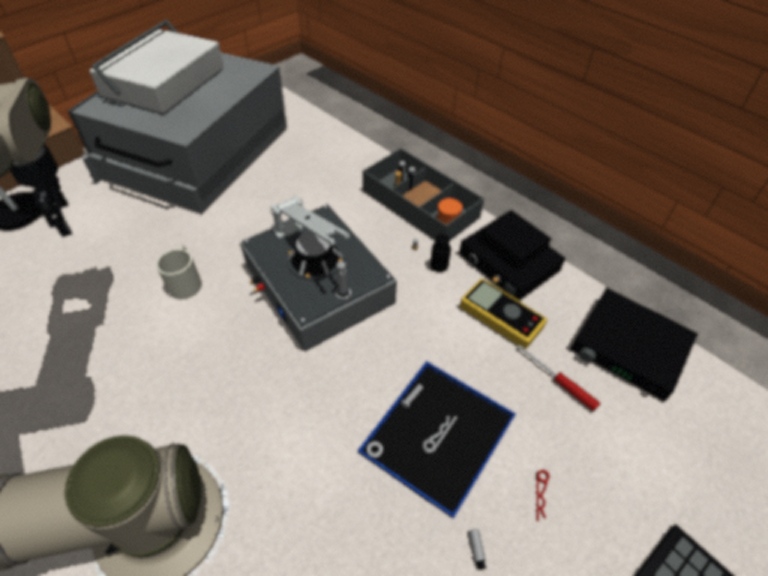

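The top crop shows the test box at corners (162,215), (306,238), (290,355) and (141,330), with the post near (283,292) and the bar raised. The tray is centred near (444,321), with the clip at (447,335) (coil) to (443,297) (tip). The red decoy lies outside the tray.

```bash
cat > h.py <<'E'
import numpy as np, cv2
from scipy.spatial.transform import Rotation as Ro
from scipy.optimize import least_squares
def cam(d):
    f=192/np.tan(np.radians(float(d["fov_y"]))/2)
    K=np.array([[f,0,float(d["cx"])],[0,f,float(d["cy"])],[0,0,1]])
    return K,np.array([float(d["k1"]),0,0,0]),np.array(d["R"]),np.array(d["t"])
def proj(d,X):
    K,D,R,t=cam(d);return cv2.projectPoints(np.atleast_2d(np.array(X,float)),cv2.Rodrigues(R)[0],t,K,D)[0][:,0]
def unproj(d,uv,z):
    K,D,R,t=cam(d);n=cv2.undistortPoints(np.array(uv,float).reshape(-1,1,2),K,D)[:,0]
    c=-R.T@t;v=np.c_[n,np.ones(len(n))]@R
    return c+v*((z-c[2])/v[:,2])[:,None]
def shift(o,P,Rt):
    """tool-frame shift cm and rotvec to reach P,Rt from observed o"""
    R=o["tool_rot"];s=R.T@(np.array(P)-o["position"])*100
    return np.round(s,2),np.round(Ro.from_matrix(R.T@Rt).as_rotvec(),4)
def tool(xd,yd):
    x=np.array(xd,float);x/=np.linalg.norm(x);y=np.array(yd,float);y-=x*(x@y);y/=np.linalg.norm(y)
    return np.c_[x,y,np.cross(x,y)]
E
python3 - <<'E'
from h import *
T=dict(np.load("top0.npz"));S=dict(np.load("side0.npz"))
tp=lambda a:np.array(a)/1.74+[60,40]
sp=lambda a:np.array(a)/1.5
box=tp([(162,215),(306,238),(290,355),(141,330)])
print(unproj(T,box,.091))
# side: corners of top: right (395,288)?, front (304,345 is bottom)
print("side box",unproj(S,sp([(328,206),(395,285),(300,325),(241,243)]),.091))
tr=unproj(T,tp([(383,274),(481,257),(505,365),(408,386)]),.014);print("tray",tr,tr.mean(0))
tr=unproj(S,sp([(428,363),(515,413),(453,515),(360,450)]),.014);print("tray side",tr.mean(0))
print("clip",unproj(T,tp([(447,335),(443,297)]),.009),unproj(S,sp([(432,444),(455,417)]),.009))
print("post top",unproj(T,tp([(283,290)]),.183),unproj(S,sp([(341,268)]),.183))
a=cv2.imread("pics/top0.png")[150:260,130:250];b=cv2.imread("pics/side0.png")[120:240,150:280]
cv2.imwrite("pics/z.png",np.hstack([cv2.resize(a,(400,367),interpolation=2),cv2.resize(b,(398,367),interpolation=2)]))
E
```

```text
[[0.6855609  0.33054974 0.091     ]
 [0.63340683 0.04294876 0.091     ]
 [0.40151478 0.07791661 0.091     ]
 [0.45629907 0.37037429 0.091     ]]
side box [[0.68353108 0.32331963 0.091     ]
 [0.62166697 0.03281383 0.091     ]
 [0.40995839 0.09264925 0.091     ]
 [0.45785013 0.36663893 0.091     ]]
tray [[ 0.56708444 -0.11386883  0.014     ]
 [ 0.59885519 -0.31953645  0.014     ]
 [ 0.37396821 -0.35955636  0.014     ]
 [ 0.33531306 -0.15882358  0.014     ]] [ 0.46880522 -0.2379463   0.014     ]
tray side [ 0.47060237 -0.23759237  0.014     ]
clip [[ 0.4380431  -0.24321296  0.009     ]
 [ 0.51707012 -0.23777234  0.009     ]] [[ 0.44394    -0.24287837  0.009     ]
 [ 0.51697841 -0.23751035  0.009     ]]
post top [[0.52067225 0.08485742 0.183     ]] [[0.52010831 0.08525855 0.183     ]]
```

View pics/z.png

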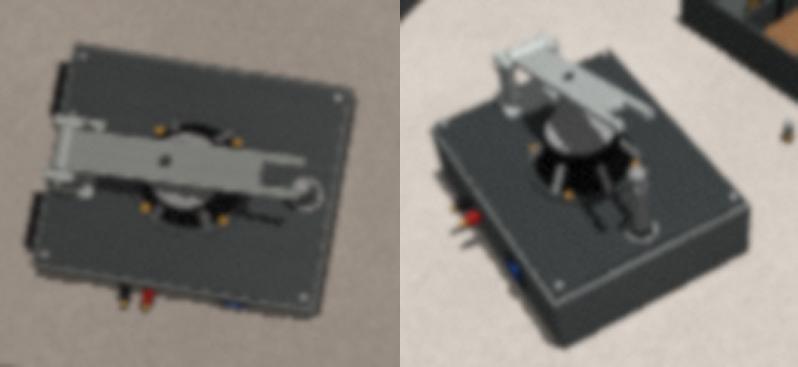

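Left crop (top view): the box screws are at (84,54), (338,97), (304,297), (42,254) and the post top is about (308,190). The right crop (side view) has box corners (608,50), (749,207), (557,303), (433,128) and the post top at (637,172). The bar is up and misses the post in view.

Run:
```python
from h import *
T=dict(np.load("top0.npz"));S=dict(np.load("side0.npz"))
tc=np.array([(78,44),(353,91),(318,306),(36,263)])*.3+[130,150]
ts=np.array([(84,54),(338,97),(304,297),(42,254)])*.3+[130,150]
sc=(np.array([(608,50),(749,207),(557,303),(433,128)])-[400,0])*(130/398)+[150,120]
pt=np.array([308,187])*.3+[130,150]; ps=np.array([237,172])*(130/398)+[150,120]
L=np.array([(.12,.15),(.12,-.15),(-.12,-.15),(-.12,.15)])
def W(p,l,z):
    c,s=np.cos(p[2]),np.sin(p[2]);l=np.atleast_2d(l);return np.c_[p[0]+c*l[:,0]-s*l[:,1],p[1]+s*l[:,0]+c*l[:,1],np.full(len(l),z)]
def res(p):
    ins=L*(1-np.array([p[3]/.12,p[3]/.15]))
    return np.r_[(proj(T,W(p,L,.091))-tc).ravel(),(proj(T,W(p,ins,.091))-ts).ravel(),(proj(S,W(p,L,.091))-sc).ravel(),
      2*(proj(T,W(p,[0,-.12],.183))-pt).ravel(),2*(proj(S,W(p,[0,-.12],.183))-ps).ravel()]
r=least_squares(res,[.54,.2,-.17,.01],loss="soft_l1");p=r.x;print(p,np.round(r.fun,1))
print("post",W(p,[0,-.12],.1645))
print("hinge",W(p,[0,.12],.156))
# bar fork end under angle a: end = 265 mm? fork tip top px (305,160),(298,197?) 
for a in (.35,.5,.6,.7):
    q=W(p,[[x,.12-.245*np.cos(a)] for x in(-.02,.02)],.156+.245*np.sin(a))
    print(a,((proj(T,q)-[130,150])/.3).round(),((proj(S,q)-[150,120])*398/130+[400,0]).round())
np.save("box.npy",p)
```

```text
[ 0.54643853  0.20781854 -0.18361088  0.01447901] [-1.1 -1.4  1.2 -1.6 -0.   2.4 -1.8  0.9  0.4  0.3  0.9  0.   0.7  0.2
  1.4  0.1  0.6 -1.4  1.4 -1.1 -1.4  1.4 -2.4 -1.1 -2.6 -1.2  0.   1.8]
post [[0.52452882 0.08983565 0.1645    ]]
hinge [[0.56834824 0.32580144 0.156     ]]
0.35 [[286. 198.]
 [293. 156.]] [[610. 136.]
 [647. 119.]]
0.5 [[267. 192.]
 [275. 149.]] [[599. 100.]
 [637.  83.]]
0.6 [[251. 187.]
 [259. 144.]] [[590.  75.]
 [628.  58.]]
0.7 [[233. 183.]
 [241. 139.]] [[580.  49.]
 [618.  33.]]
```

```bash
cat >> h.py <<'E'
def W(l,z,p=None):
    p=np.load("box.npy") if p is None else p
    c,s=np.cos(p[2]),np.sin(p[2]);return np.array([p[0]+c*l[0]-s*l[1],p[1]+s*l[0]+c*l[1],z])
E
python3 - <<'E'
from h import *
from rig import env
o=env.observe()
P=W((0,-.056),.30);print(P,shift(o,P,o["tool_rot"]))
d=env.get_image("wrist");R,t=d["R"],d["t"];c=-R.T@t
print("cam in tool",o["tool_rot"].T@(c-o["position"]),"\naxes\n",o["tool_rot"].T@R.T)
E
```

```text
[0.536214   0.15275986 0.3       ] (array([ -5.8 , -23.4 ,  45.95]), array([0., 0., 0.]))
cam in tool [-0.13016907  0.00077258 -0.08377864] 
axes
 [[ 1.16443430e-03 -3.22263428e-01  9.46649316e-01]
 [ 9.99998710e-01 -6.72180859e-04 -1.45888460e-03]
 [ 1.10646470e-03  9.46649793e-01  3.22262230e-01]]
```

Request:
carry_out([
  [[-3, 0, 0, 0, 0, 0, 4], [-6, -1, 2, 0, 0, 0, 0], [-6, -2.5, 5, 0, 0, 0, 0], [-6, -4, 8, 0, 0, 0, 0], [-6, -5.4, 10.6, 0, 0, 0, 0]],
], grip_force=30)

```text
time_s: 0.62
position: [0.2596, 0.4351, 0.3025]
tool_rot: [[0.001, 0.319, 0.948], [0.0, 0.948, -0.319], [-1.0, 0.0, 0.0]]
ft_force: [0.2, 0.4, -0.4]
grip_width: 0.0255
```

Request:
carry_out([
  [[0, -1.6, 3.2, 0, 0, 0, 0], [0, -3.2, 6.3, 0, 0, 0, 0], [0, -4.8, 9.4, 0, 0, 0, 0], [0, -6.4, 12.6, 0, 0, 0, 0], [0, -8, 15.7, 0, 0, 0, 0]],
])

```text
time_s: 1.03
position: [0.3829, 0.3088, 0.3023]
tool_rot: [[-0.0, 0.319, 0.948], [-0.0, 0.948, -0.319], [-1.0, -0.0, -0.0]]
ft_force: [0.8, 0.1, -0.1]
grip_width: -0.0001
```

Request:
carry_out([
  [[0, -1.6, 3.2, 0, 0, 0, 0], [0, -3.2, 6.3, 0, 0, 0, 0], [0, -4.8, 9.4, 0, 0, 0, 0], [0, -6.4, 12.6, 0, 0, 0, 0], [0, -8, 15.7, 0, 0, 0, 0]],
])

```text
time_s: 1.45
position: [0.5063, 0.1828, 0.3022]
tool_rot: [[-0.0, 0.319, 0.948], [-0.0, 0.948, -0.319], [-1.0, -0.0, -0.0]]
ft_force: [0.3, 0.4, -0.2]
grip_width: 0.0002
```

Request:
carry_out([
  [[0, -1, 2, 0, 0, 0, 0], [0, -2, 3.9, 0, 0, 0, 0], [0, -2, 3.9, 0, 0, 0, 0]],
])

```text
time_s: 1.7
position: [0.5379, 0.1502, 0.3014]
tool_rot: [[-0.001, 0.322, 0.947], [-0.001, 0.947, -0.322], [-1.0, -0.001, -0.0]]
ft_force: [0.5, -0.3, -0.9]
grip_width: -0.0001
```

Request:
carry_out([
  [[2, 0, 0, 0, 0, 0, 0], [4, 0, 0, 0, 0, 0, 0], [5.5, 0, 0, 0, 0, 0, 0], [6.2, 0, 0, 0, 0, 0, 0], [6.6, 0, 0, 0, 0, 0, 0]],
])

```text
time_s: 2.12
position: [0.5353, 0.1533, 0.2358]
tool_rot: [[-0.001, 0.319, 0.948], [-0.0, 0.948, -0.319], [-1.0, -0.0, -0.001]]
ft_force: [-0.6, -0.2, 2.6]
grip_width: -0.0002
```

Request:
carry_out([
  [[0.6, 0, 0, 0, 0, 0, 0], [1.2, 0, 0, 0, 0, 0, 0], [1.8, 0, 0, 0, 0, 0, 0], [2.4, 0, 0, 0, 0, 0, 0], [3, 0, 0, 0, 0, 0, 0]],
])

```text
time_s: 2.53
position: [0.5359, 0.1529, 0.206]
tool_rot: [[0.0, 0.319, 0.948], [-0.0, 0.948, -0.319], [-1.0, 0.0, 0.0]]
ft_force: [0.6, -2.0, 2.6]
grip_width: -0.0002
```

Request:
carry_out([
  [[0.5, 0, 0, 0, 0, 0, 0], [1, 0, 0, 0, 0, 0, 0], [1.5, 0, 0, 0, 0, 0, 0], [2, 0, 0, 0, 0, 0, 0], [2.4, 0, 0, 0, 0, 0, 0]],
])

```text
time_s: 2.95
position: [0.5358, 0.1529, 0.1817]
tool_rot: [[-0.0, 0.319, 0.948], [-0.0, 0.948, -0.319], [-1.0, -0.0, -0.0]]
ft_force: [0.2, -1.3, 2.3]
grip_width: -0.0001
```

Request:
carry_out([
  [[0.3, 0, 0, 0, 0, 0, 0], [0.5, 0, 0, 0, 0, 0, 0], [0.7, 0, 0, 0, 0, 0, 0], [0.8, 0, 0, 0, 0, 0, 0], [0.9, 0, 0, 0, 0, 0, 0]],
])

```text
time_s: 3.37
position: [0.5358, 0.153, 0.1733]
tool_rot: [[-0.0, 0.319, 0.948], [-0.0, 0.948, -0.319], [-1.0, -0.0, -0.0]]
ft_force: [-0.0, -1.2, 2.3]
grip_width: -0.0001
```

Request:
carry_out([
  [[0.05, 0, 0, 0, 0, 0, 0], [0.1, 0, 0, 0, 0, 0, 0], [0.15, 0, 0, 0, 0, 0, 0], [0.2, 0, 0, 0, 0, 0, 0], [0.2, 0, 0, 0, 0, 0, 0]],
])

```text
time_s: 3.78
position: [0.5359, 0.153, 0.1712]
tool_rot: [[0.0, 0.319, 0.948], [0.0, 0.948, -0.319], [-1.0, 0.0, -0.0]]
ft_force: [0.2, -0.0, 1.0]
grip_width: -0.0002
```

Request:
carry_out([
  [[0.05, 0, 0, 0, 0, 0, 0], [0.1, 0, 0, 0, 0, 0, 0], [0.1, 0, 0, 0, 0, 0, 0]],
])

```text
time_s: 4.03
position: [0.5358, 0.153, 0.171]
tool_rot: [[0.001, 0.319, 0.948], [0.0, 0.948, -0.319], [-1.0, 0.0, 0.001]]
ft_force: [-1.7, -0.7, 6.9]
grip_width: -0.0002
```

Request:
carry_out([
  [[0.05, 0, 0, 0, 0, 0, 0], [0.1, 0, 0, 0, 0, 0, 0], [0.1, 0, 0, 0, 0, 0, 0]],
])

```text
time_s: 4.28
position: [0.5359, 0.153, 0.1709]
tool_rot: [[0.002, 0.319, 0.948], [0.0, 0.948, -0.319], [-1.0, 0.001, 0.002]]
ft_force: [-4.6, -1.4, 13.8]
grip_width: 0.0002
```

Run:
```python
from h import *
from rig import env
o=env.observe();print(o["position"],o["ft_force"])
H=W((0,-.12),.1645);yaw=np.load("box.npy")[2]
f=np.array([np.cos(yaw),np.sin(yaw),0]);l=np.array([-f[1],f[0],0]);u=np.array([0,0,1.])
for th in (40,45):
    a=np.radians(th);x=f*np.sin(a)-u*np.cos(a);R=np.c_[x,l,np.cross(x,l)]
    v=R@[.94665,0,.32226];P=H-.18*v+R@[.130,0,.084]
    print(th,P,H,shift(o,P,R))
```

```text
[0.53589187 0.1530429  0.17091482] [-4.643166   -1.42870363 13.84554942]
40 [0.51857585 0.09094113 0.212154  ] [0.52452882 0.08983565 0.1645    ] (array([-4.13, -6.44,  0.35]), array([-0.1354, -0.6953,  0.0488]))
45 [0.514515   0.09169524 0.21144496] [0.52452882 0.08983565 0.1645    ] (array([-4.06, -6.49, -0.06]), array([-0.1339, -0.7824,  0.055 ]))
```

Request:
carry_out([
  [[-1, 0, 0, 0, 0, 0, 0], [-4, 0, 0, 0, 0, 0, 0], [-7, 0, 0, 0, 0, 0, 0]],
])

```text
time_s: 4.53
position: [0.5353, 0.1531, 0.2395]
tool_rot: [[-0.003, 0.319, 0.948], [0.0, 0.948, -0.319], [-1.0, -0.001, -0.003]]
ft_force: [1.3, 0.0, 0.0]
grip_width: -0.0
```

Request:
carry_out([
  [[0, -1.3, 0, -0.019, -0.1, 0.007, 0], [0, -2.6, 0, -0.038, -0.2, 0.014, 0], [0, -3.9, 0.1, -0.058, -0.3, 0.021, 0], [0, -5.2, 0.2, -0.077, -0.4, 0.028, 0], [0, -6.5, 0.35, -0.096, -0.5, 0.035, 0]],
])

```text
time_s: 4.95
position: [0.5181, 0.0901, 0.2401]
tool_rot: [[0.475, 0.221, 0.852], [-0.098, 0.975, -0.198], [-0.874, 0.01, 0.485]]
ft_force: [1.4, 0.0, -0.9]
grip_width: -0.0002
```

Request:
carry_out([
  [[0, 0, 0, -0.019, -0.1, 0.007, 0], [0.7, 0, -0.6, -0.038, -0.195, 0.014, 0], [1.7, 0, -1.4, -0.038, -0.195, 0.014, 0], [2.2, 0, -1.85, -0.038, -0.195, 0.014, 0], [2.2, 0, -1.85, -0.038, -0.195, 0.014, 0]],
])

```text
time_s: 5.37
position: [0.5125, 0.0919, 0.21]
tool_rot: [[0.628, 0.184, 0.756], [-0.118, 0.983, -0.142], [-0.769, -0.0, 0.639]]
ft_force: [-0.8, 0.5, -0.6]
grip_width: 0.0001
```

Run:
```python
from h import *
from rig import env
o=env.observe();print(o["position"],o["tool_rot"].round(3))
d=env.get_image("wrist");np.savez("wrist1.npz",**d);H=W((0,-.12),.1645)
u,v=proj(d,[H])[0];print(u,v)
a=d["image"][:,:,::-1];a=a[50:300,100:420]
cv2.imwrite("pics/w1.png",cv2.resize(a,None,fx=2.4,fy=2.4,interpolation=2))
```

```text
[0.51245739 0.09187252 0.21004015] [[ 0.628  0.184  0.756]
 [-0.118  0.983 -0.142]
 [-0.769 -0.     0.639]]
257.42438455168855 200.38868544150876
```

View pics/w1.png

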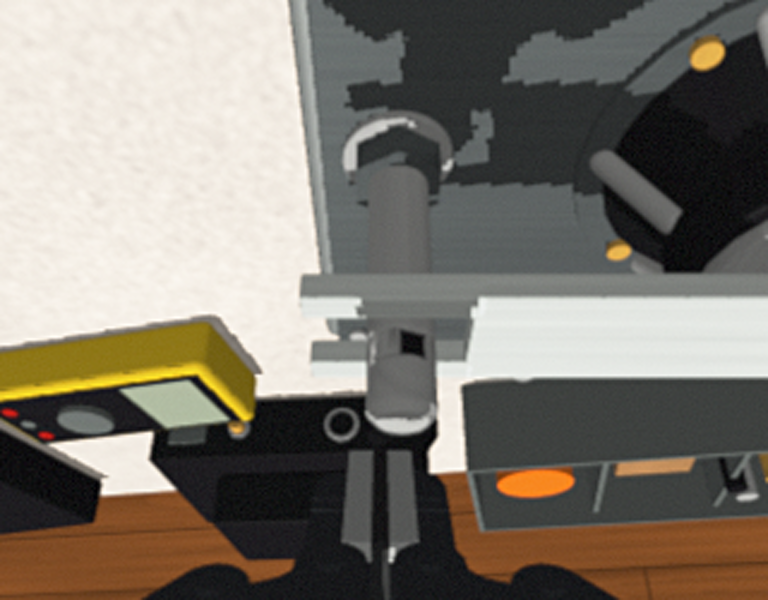

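The wrist view is upside down, with image right being box +y. It shows the fork closed round the post. The dark hole is at crop (411,343) and the post spans columns 369–435 there, so the hole is about 10/33 of a radius towards +y. I'll measure that from intensity profiles.

Run:
```python
from h import *
d=dict(np.load("wrist1.npz"));g=cv2.cvtColor(d["image"],cv2.COLOR_RGB2GRAY)
print("cols 248..286")
for r in range(184,206): print(r,g[r,248:286].tolist())
print("fingers");print(g[250,236:286].tolist());print(g[262,236:286].tolist())
from rig import env
o=env.observe()
print(proj(d,[o["position"],o["position"]+o["tool_rot"][:,0]*.011]))
```

```text
cols 248..286
184 [94, 94, 94, 96, 94, 90, 89, 91, 95, 95, 99, 102, 102, 103, 102, 103, 105, 106, 106, 105, 105, 104, 104, 103, 100, 101, 100, 98, 98, 98, 96, 91, 88, 88, 95, 94, 94, 94]
185 [94, 96, 96, 94, 94, 90, 90, 95, 93, 100, 98, 100, 105, 106, 105, 107, 107, 108, 109, 109, 110, 109, 106, 106, 104, 99, 100, 99, 99, 99, 97, 92, 89, 89, 93, 96, 95, 97]
186 [89, 89, 86, 79, 84, 91, 93, 94, 96, 101, 102, 104, 105, 104, 102, 99, 93, 101, 100, 102, 107, 111, 107, 105, 106, 104, 104, 103, 103, 100, 96, 95, 88, 87, 91, 90, 90, 90]
187 [95, 99, 92, 80, 74, 89, 102, 105, 100, 102, 104, 106, 104, 101, 92, 87, 83, 92, 80, 68, 76, 89, 95, 98, 103, 106, 107, 106, 105, 105, 99, 91, 89, 88, 90, 92, 90, 93]
188 [136, 134, 127, 108, 92, 98, 133, 129, 110, 105, 103, 100, 103, 100, 91, 85, 85, 94, 73, 37, 36, 44, 53, 62, 71, 88, 92, 99, 104, 105, 100, 97, 91, 91, 93, 93, 93, 93]
189 [193, 194, 191, 167, 128, 124, 152, 134, 114, 106, 101, 103, 104, 101, 91, 86, 85, 93, 75, 31, 16, 15, 16, 24, 32, 43, 53, 62, 70, 89, 99, 97, 93, 94, 96, 97, 95, 95]
190 [208, 202, 203, 200, 164, 136, 133, 123, 116, 
[... 2590 characters left out ...]
102, 98, 99, 94, 90, 139, 214, 234, 231, 229]
205 [229, 229, 230, 235, 193, 117, 94, 92, 95, 95, 94, 101, 100, 102, 104, 105, 103, 109, 106, 107, 106, 104, 106, 104, 103, 103, 104, 101, 99, 100, 97, 90, 86, 139, 212, 234, 231, 228]
fingers
[20, 22, 23, 25, 24, 24, 23, 25, 56, 82, 87, 85, 87, 87, 88, 86, 86, 88, 80, 54, 19, 19, 19, 15, 24, 56, 80, 87, 85, 86, 87, 84, 87, 87, 87, 87, 61, 24, 24, 20, 23, 22, 22, 17, 21, 19, 20, 37, 77, 92]
[35, 35, 32, 30, 28, 28, 31, 67, 89, 87, 87, 86, 87, 85, 88, 83, 89, 88, 73, 40, 20, 17, 17, 21, 23, 45, 77, 86, 87, 85, 86, 88, 84, 87, 88, 87, 88, 60, 31, 32, 29, 30, 31, 34, 34, 30, 30, 33, 29, 33]
[[256.95395459 269.18996434]
 [257.05391014 257.67356276]]
```

Run:
```python
from h import *
from rig import env
d=dict(np.load("wrist1.npz"));H=W((0,-.12),.1645);yaw=np.load("box.npy")[2]
f=np.array([np.cos(yaw),np.sin(yaw),0]);l=np.array([-f[1],f[0],0])
# unknown: e (depth), b (lateral), phi ; observations: hole dark corners TL(266.8,187) TR(276,190) BL(266.8,197) BR(276,198.7); post edges at row~203 z approx .172: 252.6,281.3
def hole(p,sh=0):
    C=H+p[0]*f+p[1]*l;psi=yaw+p[2];X=[]
    for dz,s in((-1,-1),(-1,1),(1,-1),(1,1)):   # image up = lower z
        a=np.array([np.cos(psi),np.sin(psi),0]);n=np.array([-a[1],a[0],0])
        X.append(C-a*np.sqrt(81-12.25)/1e3+n*s*.0035+[0,0,dz*.0035])
    return X
def post(p):
    C=H+p[0]*f+p[1]*l;c=-d["R"].T@d["t"];v=C-c;v[2]=0;v/=np.linalg.norm(v);n=np.array([-v[1],v[0],0])
    return [C-n*.009+[0,0,.008],C+n*.009+[0,0,.008]]
obs=np.array([(266.8,187.3),(276,190),(266.8,197),(276,198.7)])
def res(p): return np.r_[(proj(d,hole(p))-obs).ravel(),2*(proj(d,post(p))[:,0]-[252.6,281.3])]
r=least_squares(res,[0,.005,-.3],x_scale=[.01,.01,1]);p=r.x;print(p,r.fun.round(1));C=H+p[0]*f+p[1]*l;print("post",C,"ins yaw",yaw+p[2])
np.save("hole.npy",np.r_[C,yaw+p[2]])
# head-on look, closer
o=env.observe();ps=yaw+p[2];f=np.array([np.cos(ps),np.sin(ps),0]);l=np.array([-f[1],f[0],0]);u=np.array([0,0,1.])
a=np.radians(45);x=f*np.sin(a)-u*np.cos(a);R=np.c_[x,l,np.cross(x,l)]
v=R@[.94665,0,.32226];P=C-.165*v+R@[.130,0,.084];print(P-C,shift(o,P,R))
```

```text
[-0.00062574  0.00571341 -0.33877145] [-0.8  0.   0.8 -0.6 -0.6  0.4  1.2  0.7 -1.3  1. ]
post [0.52495675 0.09556726 0.1645    ] ins yaw -0.5223823273439117
[ 0.00283718 -0.00163345  0.0403223 ] (array([1.37, 0.47, 0.66]), array([ 0.2489, -0.0892, -0.2277]))
```

Request:
carry_out([
  [[0, 0, 0, 0.08, -0.03, -0.075, 0], [0, 0.2, 0, 0.165, -0.06, -0.15, 0], [0.6, 0.45, 0.3, 0.249, -0.09, -0.228, 0], [1.35, 0.45, 0.65, 0.249, -0.09, -0.228, 0], [1.35, 0.45, 0.65, 0.249, -0.09, -0.228, 0]],
])

```text
time_s: 5.83
position: [0.5285, 0.0935, 0.2064]
tool_rot: [[0.615, 0.5, 0.609], [-0.354, 0.866, -0.353], [-0.704, 0.002, 0.71]]
ft_force: [0.2, 0.2, 0.2]
grip_width: -0.0001
```

Run:
```python
from h import *
from rig import env
d=env.get_image("wrist");np.savez("wrist2.npz",**d);C=np.load("hole.npy")
o=env.observe();u,v=proj(d,[C[:3]])[0];print(u,v,o["tool_rot"].round(3),o["position"])
g=d["image"][:,:,::-1];x,y=int(u),int(v)
print(x-40,y-35);cv2.imwrite("pics/w2.png",cv2.resize(g[y-35:y+35,x-40:x+40],None,fx=8,fy=8,interpolation=cv2.INTER_NEAREST))
```

```text
257.0598727517463 188.9612921175752 [[ 0.615  0.506  0.604]
 [-0.356  0.862 -0.36 ]
 [-0.703  0.006  0.711]] [0.52896628 0.09411164 0.20575827]
217 153
```

View pics/w2.png

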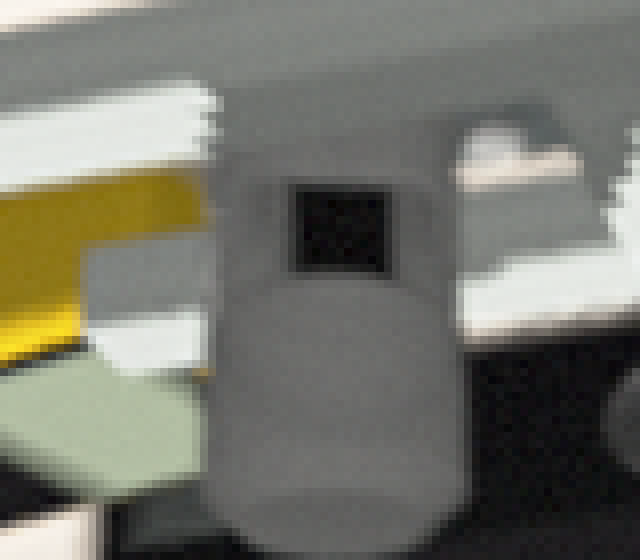

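View 2 shows the dark hole nearly head-on: x 292–392, y 188–272, with its chamfer about 258–425. The post spans 215–457 (centre 336), so the hole is about 6 of 121 px further towards +y. I'll refine with both views.

Run:
```python
from h import *
d1=dict(np.load("wrist1.npz"));d2=dict(np.load("wrist2.npz"));C0=np.load("hole.npy")[:3]
def edges(d,C,dz):
    c=-d["R"].T@d["t"];v=C-c;v[2]=0;v/=np.linalg.norm(v);n=np.array([-v[1],v[0],0])
    return proj(d,[C-n*.009+[0,0,dz],C+n*.009+[0,0,dz]])[:,0]
def hole(d,C,psi,r):
    a=np.array([np.cos(psi),np.sin(psi),0]);n=np.array([-a[1],a[0],0])
    return proj(d,[C-a*r+n*s*.0035+[0,0,z*.0035] for z,s in((-1,-1),(-1,1),(1,-1),(1,1))])
def res(p):
    C=C0+[p[0],p[1],p[4]]
    h2=np.array([(292,188),(392,188),(292,272),(392,272)])/8+[216.5,152.5]
    h1=np.array([(266.8,187.3),(276,190),(266.8,197),(276,198.7)])
    return np.r_[(hole(d1,C,p[2],p[3])-h1).ravel(),(hole(d2,C,p[2],p[3])-h2).ravel(),
      2*(edges(d1,C,.008)-[252.6,281.3]),2*(edges(d2,C,0)-np.array([215,457])/8-216.5),2*(edges(d2,C,.010)-np.array([208,465])/8-216.5), p[4]/.001]
r=least_squares(res,[0,0,-.55,.007,0],x_scale=[.01,.01,1,.01,.01]);print(r.x,r.fun.round(1))
np.save("hole.npy",np.r_[C0[:2]+r.x[:2],.1645,r.x[2]]);print(np.load("hole.npy"))
```

```text
[ 2.45507018e-03 -4.40438886e-04 -5.63710549e-01  7.88204785e-03
 -1.85743484e-03] [-0.5 -0.   0.7 -0.5 -0.4  0.2  1.1  0.6 -0.2 -0.4  0.  -0.2 -0.3  0.5
  0.2  0.7 -1.   0.2 -1.4  1.7 -0.5  0.6 -1.9]
[ 0.52741182  0.09512682  0.1645     -0.56371055]
```

Run:
```python
from h import *
from rig import env
o=env.observe();o["position"]=o["position"]
print("up10",shift(o,o["position"]+[0,0,.1],o["tool_rot"]))
a=.1;R=tool([0,0,-1],[-np.sin(a),np.cos(a),0])
P0=o["position"]+[0,0,.10]
for P in ([.45,-.243,.15],):
    s,r=shift(o|{"position":P0},P,R);print(s,r,np.linalg.norm(r))
# sequential plan: 10 rows straight slerp, two calls; second in frame after first
Rs=o["tool_rot"];h=Rs@Ro.from_rotvec(r/2).as_matrix();Pm=P0+(np.array([.45,-.243,.22])-P0)/2
print("c1",shift(o|{"position":P0},Pm,h));print("c2",shift({"position":Pm,"tool_rot":h},[.45,-.243,.22],R));print("c3 down 7")
```

```text
up10 (array([-7.03,  0.06,  7.11]), array([0., 0., 0.]))
[ 18.11 -33.16  -3.72] [-0.5995  0.7656  0.2439] 1.002512254289193
c1 (array([  6.59, -16.56,   0.63]), array([-0.2997,  0.3828,  0.122 ]))
c2 (array([  4.83, -17.02,  -2.28]), array([-0.2998,  0.3828,  0.122 ]))
c3 down 7
```

Request:
carry_out([
  [[-2.5, 0, 2.5, 0, 0, 0, 0], [-5, 0, 5, 0, 0, 0, 0], [-7, 0, 7, 0, 0, 0, 0]],
])

```text
time_s: 6.13
position: [0.5275, 0.0943, 0.3069]
tool_rot: [[0.615, 0.492, 0.615], [-0.348, 0.87, -0.349], [-0.707, 0.001, 0.707]]
ft_force: [1.4, -0.8, 0.3]
grip_width: 0.0002
```

Request:
carry_out([
  [[1.32, -3.3, 0.13, -0.06, 0.077, 0.024, 0], [2.64, -6.6, 0.25, -0.12, 0.153, 0.049, 2], [3.95, -9.9, 0.38, -0.18, 0.23, 0.073, 4], [5.27, -13.2, 0.5, -0.24, 0.306, 0.098, 6], [6.59, -16.56, 0.63, -0.3, 0.383, 0.122, 6]],
])

```text
time_s: 6.55
position: [0.5018, -0.0224, 0.2752]
tool_rot: [[0.439, 0.292, 0.85], [-0.197, 0.954, -0.226], [-0.877, -0.068, 0.476]]
ft_force: [0.1, 0.1, -1.2]
grip_width: 0.0484
```

Request:
carry_out([
  [[0.97, -3.4, -0.46, -0.06, 0.077, 0.024, 6], [1.93, -6.8, -0.91, -0.12, 0.153, 0.049, 6], [2.9, -10.2, -1.37, -0.18, 0.23, 0.073, 6], [3.86, -13.6, -1.82, -0.24, 0.306, 0.098, 6], [4.83, -17.02, -2.28, -0.3, 0.383, 0.122, 6]],
])

```text
time_s: 6.97
position: [0.4523, -0.1906, 0.2337]
tool_rot: [[0.095, -0.023, 0.995], [-0.036, 0.999, 0.026], [-0.995, -0.038, 0.094]]
ft_force: [0.3, 1.0, 0.9]
grip_width: 0.0603
```

Request:
carry_out([
  [[3, 0, 0, 0, 0, 0, 6], [6, 0, 0, 0, 0, 0, 6], [7, 0, 0, 0, 0, 0, 6], [7, 0, 0, 0, 0, 0, 6]],
])

```text
time_s: 7.3
position: [0.4588, -0.1911, 0.1613]
tool_rot: [[0.093, -0.019, 0.996], [-0.035, 0.999, 0.022], [-0.995, -0.037, 0.092]]
ft_force: [-0.1, -0.6, 1.0]
grip_width: 0.0599
```

Run:
```python
from h import *
from rig import env
d=env.get_image("wrist");np.savez("wrist3.npz",**d)
o=env.observe();print(o["position"],o["tool_rot"].round(3))
c=proj(d,[[.441,-.243,.009],[.517,-.238,.007]]);print(c)
u,v=c.mean(0).astype(int);x,y=max(u-90,0),max(v-65,0);print(x,y)
cv2.imwrite("pics/w3.png",cv2.resize(d["image"][y:y+140,x:x+190,::-1],None,fx=4,fy=4,interpolation=2))
```

```text
[ 0.45935339 -0.19137301  0.16294365] [[ 0.095 -0.019  0.995]
 [-0.037  0.999  0.022]
 [-0.995 -0.039  0.094]]
[[208.83949739 146.62312845]
 [217.42944877 216.26424123]]
123 116
```

View pics/w3.png

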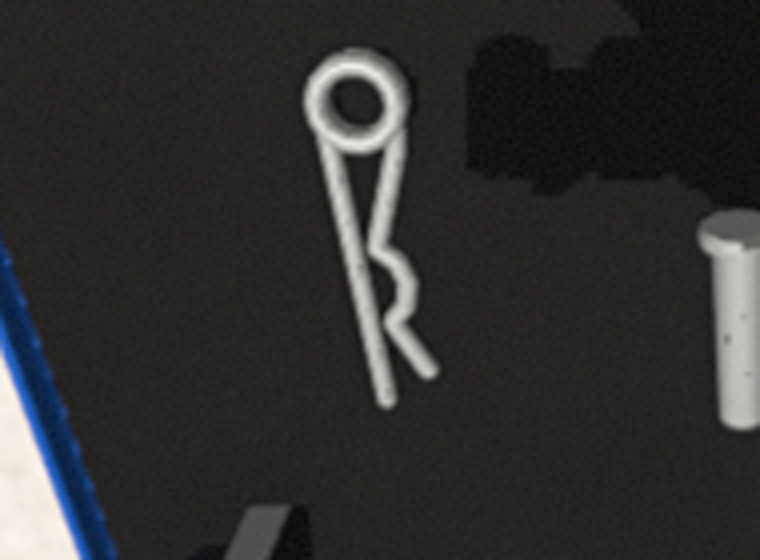

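The clip shows its coil centre at crop (357,101), its straight leg from (330,145) to the rounded tip at (388,407), and the bow on the right (+y), as described.

Run:
```python
from h import *
from rig import env
d=dict(np.load("wrist3.npz"));px=lambda a:(np.array(a,float)+.5)/4-.5+[123,116]
c=unproj(d,px([(357,101)]),.0105)[0];L=unproj(d,px([(331,150),(386.5,396)]),.0065);tip=unproj(d,px([(388,408)]),.0065)[0]
v=L[1]-L[0];yaw=np.arctan2(v[1],v[0]);x=np.array([np.cos(yaw),np.sin(yaw),0]);n=np.array([-x[1],x[0],0])
print("coil",c,"yaw",yaw,"tip rel",(tip-c)@x,(tip-c)@n,"leg",(L-c)@n)
# combine: coil from coil px & tip
c2=tip-x*.0825+n*.0095;cc=(c+c2)/2;print(c2,cc);np.save("clip.npy",np.r_[cc[:2],yaw])
R=tool([0,0,-1],n);o=env.observe()
print("above",shift(o,[cc[0],cc[1],.10],R))
```

```text
coil [ 0.43497203 -0.239567    0.0105    ] yaw 0.1643997903229381 tip rel 0.083345148006124 -0.01001745375387606 leg [-0.00969763 -0.00969763]
[ 0.43589047 -0.23993916  0.0065    ] [ 0.43543125 -0.23975308  0.0085    ]
above (array([ 6.21, -4.55, -3.08]), array([-0.1438,  0.091 ,  0.0453]))
```

Request:
carry_out([
  [[2, -1.5, -1, -0.05, 0.03, 0.015, 4.5], [4, -3, -2, -0.1, 0.06, 0.03, 4.5], [6.2, -4.55, -3.1, -0.144, 0.091, 0.045, 4.5], [6.2, -4.55, -3.1, -0.144, 0.091, 0.045, 4.5], [6.2, -4.55, -3.1, -0.144, 0.091, 0.045, 4.5]],
])

```text
time_s: 7.77
position: [0.4352, -0.2403, 0.101]
tool_rot: [[0.001, -0.161, 0.987], [-0.002, 0.987, 0.161], [-1.0, -0.002, 0.001]]
ft_force: [0.4, 0.4, 0.6]
grip_width: 0.0452
```

```bash
cat > g.py <<'E'
from h import *
from rig import env
c=np.load("clip.npy");R=tool([0,0,-1],[-np.sin(c[2]),np.cos(c[2]),0])
o=env.observe();print(o["position"],o["tool_rot"].round(3),o["grip_width"],o["ft_force"].round(1));print("to .017",shift(o,[c[0],c[1],.017],R))
E
python3 g.py
```

```text
[ 0.43521893 -0.24030844  0.10104724] [[ 0.001 -0.161  0.987]
 [-0.002  0.987  0.161]
 [-1.    -0.002  0.001]] 0.04518057385903831 [0.4 0.4 0.6]
to .017 (array([8.4 , 0.07, 0.02]), array([-0.0029,  0.0008,  0.0022]))
```

Request:
carry_out([
  [[3, 0.05, 0, 0, 0, 0, 4.5], [6, 0.05, 0, 0, 0, 0, 4.5], [7.5, 0.05, 0, 0, 0, 0, 4.5], [8.1, 0.05, 0, 0, 0, 0, 4.5], [8.35, 0.05, 0, 0, 0, 0, 4.5]],
])

```text
time_s: 8.18
position: [0.4353, -0.2391, 0.0175]
tool_rot: [[0.001, -0.162, 0.987], [-0.003, 0.987, 0.162], [-1.0, -0.003, 0.0]]
ft_force: [-0.0, 0.5, -0.7]
grip_width: 0.0452
```

Request:
carry_out([
  [[0, 0, 0, 0, 0, 0, 3], [0, 0, 0, 0, 0, 0, 2.2], [0, 0, 0, 0, 0, 0, 1.8], [0, 0, 0, 0, 0, 0, 1.5], [0, 0, 0, 0, 0, 0, 1.5]],
], grip_force=70)

```text
time_s: 8.6
position: [0.4353, -0.2396, 0.0186]
tool_rot: [[0.002, -0.162, 0.987], [-0.004, 0.987, 0.162], [-1.0, -0.004, 0.001]]
ft_force: [-0.4, 1.5, 7.1]
grip_width: 0.0202
```

Request:
carry_out([
  [[0, 0, 0, 0, 0, 0, 1.5], [0, 0, 0, 0, 0, 0, 1.5], [-0.5, 0, 0, 0, 0, 0, 1.5], [-1.5, 0, 0, 0, 0, 0, 1.5], [-3, 0, 0, 0, 0, 0, 1.5]],
])

```text
time_s: 9.02
position: [0.4343, -0.239, 0.0473]
tool_rot: [[-0.002, -0.162, 0.987], [-0.001, 0.987, 0.162], [-1.0, -0.001, -0.002]]
ft_force: [-0.2, -1.0, -1.2]
grip_width: 0.0198
```

Request:
carry_out([
  [[-3, 0, 0, 0, 0, 0, 1.5], [-6, 0, 0, 0, 0, 0, 1.5], [-9, 0, 0, 0, 0, 0, 1.5], [-9, 0, 0, 0, 0, 0, 1.5]],
])

```text
time_s: 9.35
position: [0.4363, -0.2404, 0.1428]
tool_rot: [[0.007, -0.162, 0.987], [-0.009, 0.987, 0.162], [-1.0, -0.01, 0.006]]
ft_force: [1.3, -1.3, -0.2]
grip_width: 0.0199
```

Run:
```python
from h import *
from rig import env
d=env.get_image("wrist");np.savez("wrist4.npz",**d)
o=env.observe();print(o["position"],o["tool_rot"].round(3),o["grip_width"],o["ft_force"])
T=o["tool_rot"];tp=lambda v:o["position"]+T@np.array(v)/1e3
print(proj(d,[tp((8,0,0)),tp((10.5,-9.5,48)),tp((10.5,-9.5,82.5))]))
u,v=proj(d,[tp((8,0,40))])[0].astype(int);x,y=max(u-95,0),max(v-75,0);print(x,y)
cv2.imwrite("pics/w4.png",cv2.resize(d["image"][y:y+150,x:x+190,::-1],None,fx=4,fy=4,interpolation=2))
```

```text
[ 0.43554855 -0.23980805  0.14013664] [[ 0.005 -0.162  0.987]
 [-0.007  0.987  0.162]
 [-1.    -0.007  0.003]] 0.02001434402874189 [ 0.29713429 -0.65406213 -1.77221149]
[[258.07811441 253.19392355]
 [242.20257235 321.89085482]
 [243.18558916 365.7715603 ]]
163 238
```

View pics/w4.png

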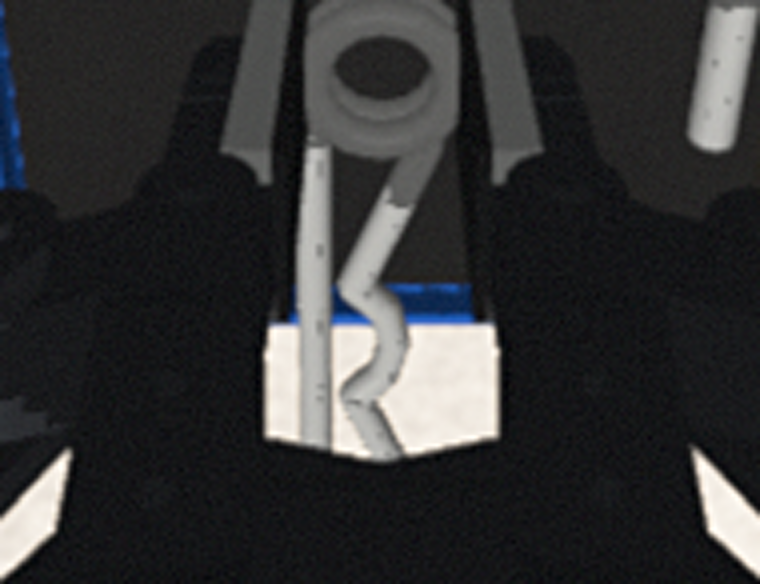

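The clip is held straight: coil centre column 258.4 (predicted 258.1), leg column about 242 (predicted 242.2). Next I'll plan the pre-insertion pose.

```bash
cat > ins.py <<'E'
import sys
from h import *
from rig import env
def pose(back,psi=None,dl=0,dz=0,leg=np.array([.0121,-.0095,.048])):
    h=np.load("hole.npy");psi=h[3] if psi is None else psi
    a=np.array([np.cos(psi),np.sin(psi),0]);n=np.array([-a[1],a[0],0]);R=tool([0,0,-1],n)
    return h[:3]-back*a+dl*n+[0,0,dz]-R@leg,R
if __name__=="__main__":
    o=env.observe();print(o["time_s"],o["position"],o["ft_force"].round(1),o["grip_width"])
    P,R=pose(float(sys.argv[1]),dz=float(sys.argv[2]) if len(sys.argv)>2 else 0)
    print(P,shift(o,P,R))
E
python3 - <<'E'
from ins import *
h=np.load("hole.npy");h[3]=-.57;np.save("hole.npy",h)
o=env.observe();P,R=pose(.066,dz=.06);o["position"]=o["position"]+[0,0,.09]
s,r=shift(o,P,R);print(P,s,r)
hR=o["tool_rot"]@Ro.from_rotvec(r/2).as_matrix();m=(P+o["position"])/2
print(shift(o,m,hR),shift({"position":m,"tool_rot":hR},P,R))
E
```

```text
[0.43656162 0.16464294 0.2366    ] [-0.92 39.89  6.65] [0.7325 0.0059 0.0059]
(array([-0.46, 19.95,  3.32]), array([0.3662, 0.0029, 0.0029])) (array([-0.4 , 19.81, -4.04]), array([0.3662, 0.003 , 0.003 ]))
```

Request:
carry_out([
  [[-2.5, 0, 0, 0, 0, 0, 1.5], [-5.5, 0, 0, 0, 0, 0, 1.5], [-8.5, 0, 0, 0, 0, 0, 1.5], [-9, 0, 0, 0, 0, 0, 1.5]],
])

```text
time_s: 9.73
position: [0.4355, -0.2396, 0.2307]
tool_rot: [[0.004, -0.162, 0.987], [-0.006, 0.987, 0.162], [-1.0, -0.007, 0.003]]
ft_force: [0.7, 0.5, -0.6]
grip_width: 0.0198
```

Request:
carry_out([
  [[0, 3.5, 0.6, 0.07, 0, 0, 1.5], [0, 7.5, 1.3, 0.14, 0, 0, 1.5], [-0.2, 11.5, 2, 0.21, 0, 0, 1.5], [-0.4, 15.5, 2.6, 0.29, 0, 0, 1.5], [-0.45, 19.3, 3.3, 0.366, 0.003, 0.003, 1.5]],
])

```text
time_s: 10.15
position: [0.435, -0.041, 0.2302]
tool_rot: [[-0.005, 0.206, 0.978], [0.002, 0.978, -0.206], [-1.0, 0.001, -0.005]]
ft_force: [0.9, -0.5, -0.7]
grip_width: 0.0198
```

Request:
carry_out([
  [[0, 3.8, -0.8, 0.07, 0, 0, 1.5], [0, 7.8, -1.6, 0.14, 0, 0, 1.5], [-0.2, 11.8, -2.4, 0.21, 0, 0, 1.5], [-0.4, 15.8, -3.2, 0.29, 0, 0, 1.5], [-0.4, 19.3, -4, 0.366, 0.003, 0.003, 1.5]],
])

```text
time_s: 10.57
position: [0.4351, 0.1564, 0.2345]
tool_rot: [[-0.006, 0.542, 0.84], [0.005, 0.84, -0.542], [-1.0, 0.001, -0.008]]
ft_force: [1.3, -1.2, -0.9]
grip_width: 0.0194
```

Request:
carry_out([
  [[0, 0, 0, 0, 0, 0, 1.5]],
])

```text
time_s: 10.65
position: [0.4346, 0.1589, 0.2342]
tool_rot: [[-0.007, 0.539, 0.842], [0.007, 0.842, -0.539], [-1.0, 0.002, -0.01]]
ft_force: [-0.1, -0.6, -1.0]
grip_width: 0.0199
```

```bash
python3 ins.py .066 .0
```

```text
10.65 [0.43459376 0.15889613 0.23417628] [-0.1 -0.6 -1. ] 0.019857433198739113
[0.43656162 0.16464294 0.1766    ] (array([ 5.76,  0.58, -0.09]), array([ 0.0011, -0.0096, -0.0018]))
```

Request:
carry_out([
  [[2, 0.3, -0.1, 0, -0.005, 0, 1.5], [4, 0.55, -0.1, 0, -0.009, 0, 1.5], [5.3, 0.55, -0.1, 0, -0.009, 0, 1.5], [5.75, 0.55, -0.1, 0, -0.009, 0, 1.5], [5.75, 0.55, -0.1, 0, -0.009, 0, 1.5]],
])

```text
time_s: 11.07
position: [0.437, 0.1592, 0.1762]
tool_rot: [[-0.001, 0.539, 0.842], [-0.0, 0.842, -0.539], [-1.0, -0.001, -0.001]]
ft_force: [0.8, -0.1, -0.6]
grip_width: 0.0197
```

```bash
python3 ins.py .048 .0
python3 - <<'E'
from ins import *
d=env.get_image("side");e=env.get_image("wrist")
u,v=proj(d,[np.load("hole.npy")[:3]])[0].astype(int);print(u,v)
a=cv2.resize(d["image"][v-30:v+30,u-40:u+40,::-1],(400,300),interpolation=2)
b=cv2.resize(e["image"][:,:,::-1],(400,300),interpolation=2)
cv2.imwrite("pics/s5.png",np.hstack([a,b]))
o=env.observe();P=o["position"];R=o["tool_rot"]
print([(proj(d,[P+R@[.0121,-.0095,z]])[0]-[u-40,v-30])*5 for z in(0,.0825)],(proj(d,[np.load("hole.npy")[:3]])[0]-[u-40,v-30])*5)
E
```

```text
11.0667 [0.43696285 0.15924539 0.17622826] [ 0.8 -0.1 -0.6] 0.019739743473608323
[0.45171583 0.15492956 0.1766    ] (array([-0.04,  0.43,  1.48]), array([ 0.0004, -0.001 ,  0.0008]))
227 179
[array([ 18.41239633, 184.77665598]), array([156.79473045, 163.58907185])] [201.37545953 153.64795534]
```

View pics/s5.png

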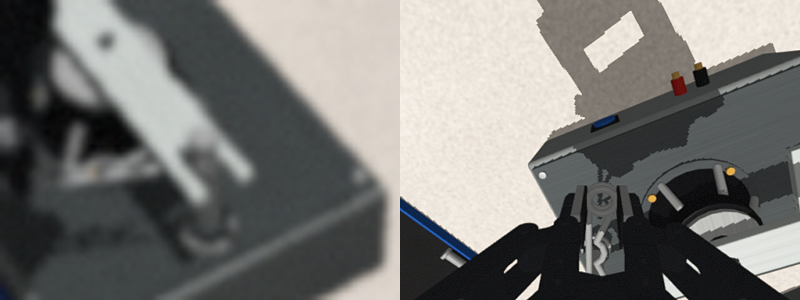

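Request:
carry_out([
  [[0, 0.2, 0, 0, 0, 0, 1.5], [0, 0.43, 0, 0, 0, 0, 1.5], [0, 0.43, 0, 0, 0, 0, 1.5], [0, 0.43, 0, 0, 0, 0, 1.5]],
])

```text
time_s: 11.5
position: [0.4402, 0.1632, 0.1778]
tool_rot: [[0.003, 0.539, 0.842], [0.0, 0.842, -0.539], [-1.0, 0.002, 0.002]]
ft_force: [-0.3, -0.6, -0.3]
grip_width: 0.02
```

```bash
python3 ins.py .048 .0
```

```text
11.5 [0.44018786 0.16321393 0.17784622] [-0.3 -0.6 -0.3] 0.020003059637084115
[0.45171583 0.15492956 0.1766    ] (array([ 0.13, -0.08,  1.42]), array([ 0.0005,  0.0021, -0.0017]))
```

Request:
carry_out([
  [[0, 0, 0, 0, 0, 0, 1.5]],
])

```text
time_s: 11.58
position: [0.44, 0.1631, 0.1777]
tool_rot: [[0.002, 0.539, 0.842], [0.0, 0.842, -0.539], [-1.0, 0.001, 0.002]]
ft_force: [0.3, -1.2, -0.5]
grip_width: 0.0196
```

Request:
carry_out([
  [[0, 0, 0, 0, 0, 0, 1.5], [0, 0, 0, 0, 0, 0, 1.5]],
])

```text
time_s: 11.75
position: [0.44, 0.1631, 0.1776]
tool_rot: [[0.002, 0.539, 0.842], [0.0, 0.842, -0.539], [-1.0, 0.001, 0.002]]
ft_force: [0.1, 0.3, -0.4]
grip_width: 0.0201
```

```bash
python3 ins.py .048 .0
```

```text
11.75 [0.43998701 0.1630766  0.17756881] [ 0.1  0.3 -0.4] 0.02005049477821622
[0.45171583 0.15492956 0.1766    ] (array([ 0.1 , -0.05,  1.43]), array([ 0.0003,  0.0016, -0.0012]))
```

Request:
carry_out([
  [[0.1, -0.05, 0.4, 0, 0.0015, 0, 1.5], [0.1, -0.05, 0.8, 0, 0.0015, 0, 1.5], [0.1, -0.05, 1.2, 0, 0.0015, 0, 1.5], [0.1, -0.05, 1.4, 0, 0.0015, 0, 1.5], [0.1, -0.05, 1.4, 0, 0.0015, 0, 1.5]],
])

```text
time_s: 12.17
position: [0.452, 0.1548, 0.1765]
tool_rot: [[0.001, 0.54, 0.842], [0.001, 0.842, -0.54], [-1.0, 0.001, 0.0]]
ft_force: [-0.3, -0.6, -1.2]
grip_width: 0.0199
```

Request:
carry_out([
  [[0, 0, 0.1, 0, 0, 0, 1.5], [0, 0, 0.2, 0, 0, 0, 1.5], [0, 0, 0.3, 0, 0, 0, 1.5], [0, 0, 0.4, 0, 0, 0, 1.5], [0, 0, 0.4, 0, 0, 0, 1.5]],
])

```text
time_s: 12.58
position: [0.455, 0.1529, 0.1766]
tool_rot: [[0.001, 0.539, 0.842], [0.001, 0.842, -0.539], [-1.0, 0.001, 0.0]]
ft_force: [0.8, 0.3, 0.1]
grip_width: 0.0199
```

```bash
python3 ins.py .048 .0
```

```text
12.5833 [0.45501179 0.1529084  0.1765696 ] [0.8 0.3 0.1] 0.019923600501851133
[0.45171583 0.15492956 0.1766    ] (array([-0.  , -0.01, -0.39]), array([ 0.0003,  0.0002, -0.0013]))
```

Request:
carry_out([
  [[0, 0, 0.1, 0, 0, 0, 1.5], [0, 0, 0.2, 0, 0, 0, 1.5], [0, 0, 0.3, 0, 0, 0, 1.5], [0, 0, 0.3, 0, 0, 0, 1.5]],
])

```text
time_s: 12.92
position: [0.4576, 0.1513, 0.1765]
tool_rot: [[0.001, 0.539, 0.842], [0.001, 0.842, -0.539], [-1.0, 0.001, 0.0]]
ft_force: [-0.6, -0.1, 0.1]
grip_width: 0.02
```

Request:
carry_out([
  [[0, 0, 0.1, 0, 0, 0, 1.5], [0, 0, 0.2, 0, 0, 0, 1.5], [0, 0, 0.3, 0, 0, 0, 1.5], [0, 0, 0.3, 0, 0, 0, 1.5]],
])

```text
time_s: 13.25
position: [0.4601, 0.1496, 0.1765]
tool_rot: [[0.001, 0.539, 0.842], [0.001, 0.842, -0.539], [-1.0, 0.001, 0.0]]
ft_force: [-0.4, 0.1, -0.8]
grip_width: 0.0201
```

Request:
carry_out([
  [[0, 0, 0.1, 0, 0, 0, 1.5], [0, 0, 0.2, 0, 0, 0, 1.5], [0, 0, 0.3, 0, 0, 0, 1.5], [0, 0, 0.4, 0, 0, 0, 1.5], [0, 0, 0.4, 0, 0, 0, 1.5]],
])

```text
time_s: 13.67
position: [0.4635, 0.1475, 0.1765]
tool_rot: [[0.001, 0.539, 0.842], [0.001, 0.842, -0.539], [-1.0, 0.001, 0.0]]
ft_force: [-0.1, 0.5, -0.5]
grip_width: 0.0197
```

Request:
carry_out([
  [[0, 0, 0.1, 0, 0, 0, 1.5], [0, 0, 0.2, 0, 0, 0, 1.5], [0, 0, 0.3, 0, 0, 0, 1.5], [0, 0, 0.4, 0, 0, 0, 1.5], [0, 0, 0.4, 0, 0, 0, 1.5]],
])

```text
time_s: 14.08
position: [0.4669, 0.1453, 0.1765]
tool_rot: [[0.001, 0.539, 0.842], [0.001, 0.842, -0.539], [-1.0, 0.001, 0.0]]
ft_force: [-0.3, 0.0, -0.8]
grip_width: 0.0198
```

```bash
python3 ins.py .03 .0
```

```text
14.0833 [0.46685079 0.14533231 0.1765373 ] [-0.3  0.  -0.8] 0.019768082016362824
[0.46687005 0.14521618 0.1766    ] (array([-0.01, -0.01,  0.01]), array([ 0.0002,  0.0001, -0.0013]))
```

Request:
carry_out([
  [[0, 0, 0.1, 0, 0, 0, 1.5], [0, 0, 0.2, 0, 0, 0, 1.5], [0, 0, 0.3, 0, 0, 0, 1.5], [0, 0, 0.4, 0, 0, 0, 1.5], [0, 0, 0.5, 0, 0, 0, 1.5]],
])

```text
time_s: 14.5
position: [0.471, 0.1427, 0.1765]
tool_rot: [[0.001, 0.539, 0.842], [0.001, 0.842, -0.539], [-1.0, 0.001, -0.0]]
ft_force: [-0.3, 0.6, -0.7]
grip_width: 0.0199
```

Request:
carry_out([
  [[0, 0, 0.1, 0, 0, 0, 1.5], [0, 0, 0.2, 0, 0, 0, 1.5], [0, 0, 0.3, 0, 0, 0, 1.5], [0, 0, 0.4, 0, 0, 0, 1.5], [0, 0, 0.5, 0, 0, 0, 1.5]],
])

```text
time_s: 14.92
position: [0.4744, 0.1405, 0.1763]
tool_rot: [[-0.001, 0.539, 0.842], [0.002, 0.842, -0.539], [-1.0, 0.001, -0.002]]
ft_force: [-4.3, 5.3, -0.1]
grip_width: 0.02
```

Request:
carry_out([
  [[0, 0, 0.1, 0, 0, 0, 1.5], [0, 0, 0.2, 0, 0, 0, 1.5], [0, 0, 0.3, 0, 0, 0, 1.5], [0, 0, 0.4, 0, 0, 0, 1.5], [0, 0, 0.4, 0, 0, 0, 1.5]],
])

```text
time_s: 15.33
position: [0.4769, 0.1389, 0.176]
tool_rot: [[-0.004, 0.539, 0.842], [0.003, 0.842, -0.539], [-1.0, 0.001, -0.005]]
ft_force: [-6.5, 6.8, -0.2]
grip_width: 0.02
```

```bash
python3 ins.py .01 .0
```

```text
15.3333 [0.47685949 0.13889024 0.17599299] [-6.5  6.8 -0.2] 0.019966847627446355
[0.48370807 0.13442354 0.1766    ] (array([-0.06, -0.01,  0.82]), array([ 0.0008, -0.0048, -0.0006]))
```

Request:
carry_out([
  [[0, 0, 0.1, 0, 0, 0, 1.5], [0, 0, 0.2, 0, 0, 0, 1.5], [0, 0, 0.3, 0, 0, 0, 1.5], [0, 0, 0.3, 0, 0, 0, 1.5]],
])

```text
time_s: 15.67
position: [0.4799, 0.137, 0.1761]
tool_rot: [[-0.002, 0.539, 0.842], [0.003, 0.842, -0.539], [-1.0, 0.001, -0.003]]
ft_force: [-4.5, 6.8, 0.0]
grip_width: 0.0202
```

Request:
carry_out([
  [[0, 0, 0.1, 0, 0, 0, 1.5], [0, 0, 0.2, 0, 0, 0, 1.5], [0, 0, 0.3, 0, 0, 0, 1.5], [0, 0, 0.3, 0, 0, 0, 1.5]],
])

```text
time_s: 16.0
position: [0.4835, 0.1347, 0.1765]
tool_rot: [[0.001, 0.539, 0.842], [0.001, 0.842, -0.539], [-1.0, 0.001, -0.0]]
ft_force: [-1.2, 1.8, -1.2]
grip_width: 0.0201
```

```bash
python3 ins.py .0 .0
```

```text
16.0 [0.48351081 0.13474091 0.17645873] [-1.2  1.8 -1.2] 0.020133022235409425
[0.49212708 0.12902722 0.1766    ] (array([-0.01, -0.02,  1.03]), array([ 0.0005, -0.0002, -0.0012]))
```

Request:
carry_out([
  [[0, 0, 0.1, 0, 0, 0, 1.5], [0, 0, 0.2, 0, 0, 0, 1.5], [0, 0, 0.3, 0, 0, 0, 1.5], [0, 0, 0.4, 0, 0, 0, 1.5], [0, 0, 0.4, 0, 0, 0, 1.5]],
])

```text
time_s: 16.42
position: [0.4876, 0.132, 0.1767]
tool_rot: [[0.002, 0.54, 0.842], [0.0, 0.842, -0.54], [-1.0, 0.001, 0.002]]
ft_force: [1.9, 0.2, -0.6]
grip_width: 0.0198
```

Request:
carry_out([
  [[0, 0, 0.1, 0, 0, 0, 1.5], [0, 0, 0.2, 0, 0, 0, 1.5], [0, 0, 0.3, 0, 0, 0, 1.5], [0, 0, 0.4, 0, 0, 0, 1.5], [0, 0, 0.4, 0, 0, 0, 1.5]],
])

```text
time_s: 16.83
position: [0.4905, 0.13, 0.1765]
tool_rot: [[0.001, 0.54, 0.842], [0.001, 0.842, -0.54], [-1.0, 0.001, 0.0]]
ft_force: [0.2, 0.5, -0.7]
grip_width: 0.0199
```

```bash
python3 ins.py .0 .0
```

```text
16.8333 [0.49048056 0.13002263 0.17654479] [ 0.2  0.5 -0.7] 0.019934462317624052
[0.49212708 0.12902722 0.1766    ] (array([-0.01,  0.01,  0.19]), array([-0.    ,  0.0004, -0.001 ]))
```

Request:
carry_out([
  [[0, 0, 0.05, 0, 0, 0, 1.5], [0, 0, 0.1, 0, 0, 0, 1.5], [0, 0, 0.1, 0, 0, 0, 1.5]],
])

```text
time_s: 17.08
position: [0.4911, 0.1297, 0.1765]
tool_rot: [[0.001, 0.539, 0.842], [0.001, 0.842, -0.539], [-1.0, 0.001, 0.0]]
ft_force: [-0.7, -0.6, -0.6]
grip_width: 0.02
```

Request:
carry_out([
  [[0, 0, 0.05, 0, 0, 0, 1.5], [0, 0, 0.1, 0, 0, 0, 1.5], [0, 0, 0.1, 0, 0, 0, 1.5]],
])

```text
time_s: 17.33
position: [0.4917, 0.1294, 0.1764]
tool_rot: [[-0.0, 0.539, 0.842], [0.001, 0.842, -0.539], [-1.0, 0.001, -0.001]]
ft_force: [-2.3, 1.2, -0.5]
grip_width: 0.0199
```

```bash
python3 ins.py .0 .0
```

```text
17.3333 [0.49165421 0.12939323 0.17644194] [-2.3  1.2 -0.5] 0.019868402664775704
[0.49212708 0.12902722 0.1766    ] (array([-0.02, -0.01,  0.06]), array([ 0.0003, -0.0009, -0.0011]))
```

Request:
carry_out([
  [[0, 0, -0.05, 0, 0, 0, 1.5], [0, 0, -0.05, 0, 0, 0, 2], [0, 0, -0.05, 0, 0, 0, 2.6], [0, 0, -0.05, 0, 0, 0, 3.4], [0, 0, -0.05, 0, 0, 0, 4.2]],
], grip_force=20)

```text
time_s: 17.75
position: [0.4917, 0.1294, 0.1767]
tool_rot: [[0.001, 0.539, 0.842], [0.001, 0.842, -0.539], [-1.0, 0.001, 0.001]]
ft_force: [-0.3, 0.4, 0.7]
grip_width: 0.0417
```

Request:
carry_out([
  [[0, 0, 0, 0, 0, 0, 4.2], [-0.6, 0, 0, 0, 0, 0, 4.2], [-2, 0, 0, 0, 0, 0, 4.2], [-4.5, 0, 0, 0, 0, 0, 4.2], [-7, 0, 0, 0, 0, 0, 4.2]],
])

```text
time_s: 18.17
position: [0.4912, 0.1294, 0.2475]
tool_rot: [[-0.0, 0.539, 0.842], [0.001, 0.842, -0.539], [-1.0, 0.001, -0.001]]
ft_force: [0.3, -0.4, 0.5]
grip_width: 0.042
```

Request:
carry_out([
  [[0, 0, -3, 0, 0, 0, 4.2], [0, 0, -6, 0, 0, 0, 4.2], [0, 0, -6, 0, 0, 0, 4.2]],
])

```text
time_s: 18.42
position: [0.4376, 0.1636, 0.2476]
tool_rot: [[0.001, 0.538, 0.843], [0.002, 0.843, -0.538], [-1.0, 0.002, -0.001]]
ft_force: [-0.5, -0.1, -0.6]
grip_width: 0.042
```

Run:
```python
from ins import *
e=env.get_image("wrist");h=np.load("hole.npy")[:3];u,v=proj(e,[h])[0];print(u,v,env.observe()["position"],env.observe()["ft_force"])
x,y=int(np.clip(u-100,0,312)),int(np.clip(v-75,0,234));print(x,y)
cv2.imwrite("pics/f6.png",cv2.resize(e["image"][y:y+150,x:x+200,::-1],None,fx=4,fy=4,interpolation=2))
```

```text
246.97466894760794 323.8356348516028 [0.43946865 0.16275112 0.24749445] [ 0.3718509  -0.82693032  0.3492901 ]
146 234
```

View pics/f6.png

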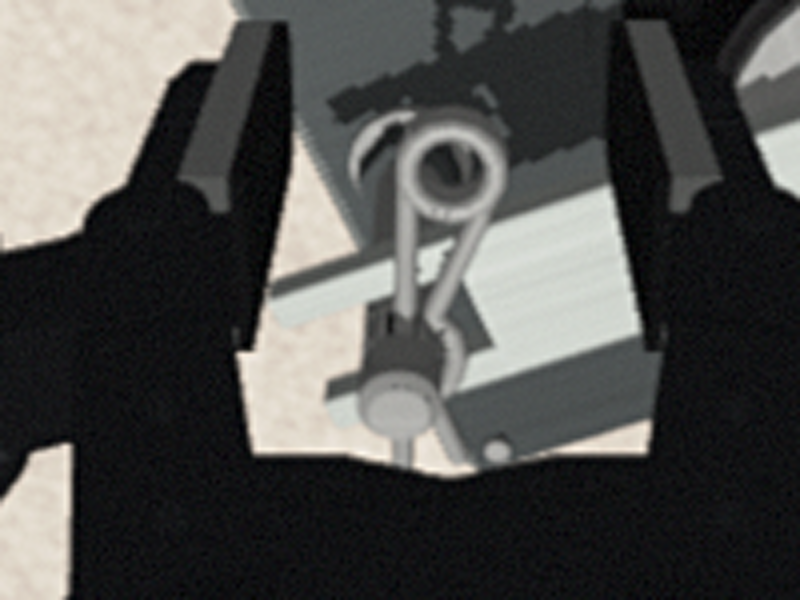

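The leg enters the post at (405,330) and comes out beyond it at (403,450). The bow's belly wraps the post's +y side with the flare past it, the fork is down round the post, and the gripper is clear. I'm handing in.

```bash
python3 -c "
from rig import env
o=env.observe();print(o['time_s'],o['ft_force'],env.close_job())"
```

```text
the job is handed in; nothing more can be done
18.4667 [ 0.3718509  -0.82693032  0.3492901 ] None
```

I closed the bar and fitted the cotter, then handed the job in at 18.5 s; no verdict was reported.

- **Bar:** I pressed it down to its firm stop, where the force rose to about 14 N with the bar's top at 160 mm. The fork is round the post.
- **Cotter:** Two close wrist views put the hole about 0.39 rad to one side of the box's x. The leg went in from the robot's side with no measurable resistance. The bow rode over at about 9 N, let go, and the force rose again to about 2.6 N at the seat.

**Last checks:**
- The final wrist picture shows the leg through the post, the bow snapped round it and the gripper clear. The measured force was near zero.
- The post position from the first top and side views was about 5 mm off, and the wrist views corrected it.
- The fingers read 20 mm on the 24 mm coil. The picture showed it held straight, so I went on.
- I took no last picture of the whole scene. The gripper never went near the other objects.

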